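# Load a slide holder under the stage clip

## Task

Load the slide holder on the microscope stage: with one fingertip press the heel of the spring clip down so that its nose lifts, and with the other fingertip push the holder under the nose, clip about midway along it, until its long edge is home against the stop bar. Keep the heel down until the holder is home, then let the clip come down on it and draw the hand clear. Do not pick up or tip the holder, and leave the other things on the stage and bench where they are.

Things in the scene. Friction and masses are not known exactly. Their poses are not given: they have to be found in the camera images.
- stand: Stereo microscope stand, fixed, axes as stop_face, origin under the base's middle (the stop face is at x = +13 mm). Base 300 (x) by 240 mm, 26 mm high. Pole 25 mm thick, 310 mm tall, 52 mm flange, at x = 122, y = -82; its head is swung aside to the right rear. Free of loose things: |y| < 48 mm from x = -150 to +150 mm; on stage, only stop bar and clip (x = -5 to 55 mm) and the holder there.
- stop_face (a point): Foot of the stop bar's front face, at its middle, on the level stage (26 mm above the bench). x points the way the holder is pushed (into the face, on towards the clip's heel), y along the bar, z up. Steel bar: 64 mm long (y), 10 mm thick (x 0 to 10 mm), 7 mm high; screw heads to 10 mm at y = +-24. It carries the clip's pivot (x = 7, 10 mm up) between cheeks 13.5 mm high at y = +-8 to 11 mm.
- clip_heel (a point): Top of the clip's heel, 22 mm behind the pivot; moves with it. The clip is a spring-steel rocker, 50 mm long. Heel: flat tab 14 mm wide, 2 mm thick, behind the bar. Free, it slopes up away from the bar, its top 7 to 19 mm above the stage; fully pressed it lies flat on the stage, its top 2 mm up and clear from 17 to 41 mm behind the stop face. Pressing it here takes about 5 N; it springs back.
- clip_nose (a point): Underside of the clip's nose tip (10 mm wide, round, 3 mm thick), moves with the clip. Free: about 2 mm above the stage, 7 mm in front of the stop face; fully pressed: 9.5 mm above the stage, 9 mm in front of it (the tip's foremost line is 1.5 mm farther out). Free, it bars the holder's way; the holder passes under it when joint clip is above 0.35.
- clip (a joint): Angle of the clip about its pivot, rad: 0 free (nose down), 0.50 heel fully pressed to the stage; about 0.28 when the nose rests on the holder.
- holder_centre (a point): Centre (3 mm above its underside) of the slide holder: flat aluminium frame with a slide let in flush, 30 mm wide (its x), 84 mm long (its y), 6 mm thick, about 40 g, lying on the stage in front of the clip, 10 to 40 mm short of the nose, roughly square to it. Home: a long edge lies along the stop bar, the centre 15 mm in front of the stop face.
- vial: Capped glass vial, 27 mm across, 47 mm tall, standing on the stage; origin at its underside. Not to be disturbed.
- dish: Closed clear dish, 64 mm across, 15 mm high, on the stage; origin at its underside. Not to be disturbed.
- forceps: Steel forceps, 125 mm long (x), 5 mm high, lying on the stage; origin at the underside of the middle. Not to be disturbed.
- beaker: Empty glass beaker, 70 mm across, 95 mm tall, on the bench; origin at its underside. Not to be disturbed.
- flask: Stoppered glass flask with a long neck, 72 mm across, 192 mm tall, on the bench; origin at its underside. Not to be disturbed.
- slide_box: White plastic slide box, 98 x 176 x 33 mm, on the bench; origin at its underside. Not to be disturbed.
- wash_bottle: White wash bottle with a bent spout, 66 mm across, 185 mm tall, on the bench; origin at its underside. Not to be disturbed.
Things that resemble listed ones, but are neither listed nor needed, are in the scene too. What is meant by the part that bears holder_centre is not orange, and is the larger of those in its own colour.

How it is judged:
By the outcome, as a careful person would: the job done as asked, in the order asked, and still so for the second after the job is handed in, with the robot touching nothing.
It also fails if it takes over 56 s, if anything falls off the work surface, if the arm or the gripper's body presses on something with over 40 N, if the wrist force passes 120 N, or if a joint passes its speed limit or range.

## Robot

A 6-joint arm with a two-finger parallel gripper is mounted at the origin on the work surface. World frame = base frame: x ahead of the robot, y to its left, z up, the work surface at z = 0. Lengths are in mm, angles in degrees, forces in N, time in s.
With the tool pointing down it reaches from about 300 to 850 mm from the base axis. Payload 4.2 kg.
Tool frame: the origin (TCP) lies at the very end of the fingers, on their centre line; the grasp point (between the pads) lies 19 mm behind it (env.grip_point_offset is the distance from the TCP to the grasp point, in mm); z points along the fingers, y is the line along which they close (so a half turn about z gives the same grasp; the last joint's range is limited). The gripper opens to 91 mm and grips with 3 to 60 N. Pads are 32 mm wide; open, the fingers measure 118 mm over their backs; the gripper's body (76 mm by 178 mm) begins 60 mm behind the grasp point.
Start: joints at [-78.151, 18.312, 89.639, -0, 72.044, -1.146], TCP at [129.297, -560.291, 213.976] pointing down, gripper open.
Joint ranges: [-177.97, 177.97], [-48.28, 115.42], [12.27, 149.76], [-77.06, 257.06], [2.81, 150.46], [-146.56, 146.56]. Speed limits (degrees/s): [147.25, 147.25, 180, 180, 180, 180].

## Interface

Orientations are given as [roll, pitch, yaw] about the fixed x, y, z axes, in that order (R = Rz(yaw) Ry(pitch) Rx(roll)).
In Python, from workcell import env gives the robot as it stands. The module is installed in compiled form; this text tells all that it offers.
- The arm moves only by the tool arm_command, never from a script. Its argument "rows" is a list of rows, each an object with "delta_pos": the shift along the tool's x, y, z in mm, a list of three; "roll": the turn about the tool's z in units of 5 degrees (1.0 is 5 degrees); "jaw": the opening in per cent of the stroke, from 0 (shut) to 100 (fully open). A call has 1 to 20 rows; each row is the pose to reach, as a shift and turn from the pose commanded when the call began, along the tool's axes at that moment; what a row does not reach only later rows make up. A row lasts 1/12 s, in which the tool goes at most 41.7 mm and 7.16 degrees, less where a joint would pass 70% of its speed; a pose out of reach is approached as far as the arm can. A call with a gripper value outside its range is refused whole. The fingers move at their own pace and stop on an object; "squeeze" is the grip in N (left out, the last holds). Time passes only in rows, so rows that repeat a pose let the fingers close. It gives the time, the measured TCP pose, the force, the opening and the grip force at its end, in the units of the state.
- env.state(): the state, without advancing time (a new reading comes with each control period).
- env.grab_frame(name): name is "scene" or "side" or "wrist"; returns a dict with "img" (384x512x3 uint8, blue, green, red), "z_map" (384x512 float32, mm along the optical axis (not along the pixel's ray), 0 where there is no reading), "fov_y" (degrees; the focal length in pixels is half the picture's height over the tangent of half this angle, whatever the lens; pixels are square), "cx", "cy" (the principal point, pixels), "R" (3x3) and "t" (3): a world point X has camera coordinates R X + t; the wrist camera has in their place "T_tool_cam" (4x4, takes a point from camera to tool coordinates, whose origin is the TCP and whose axes are the flange's). Camera axes: x right, y down, z forward; pixel columns grow to the right and rows downward; lengths in mm; the calibration is good to about 2 mm. A picture is of the moment at which its call begins: read the wrist's pose just before it.
- env.job_done(): hands the job in; it is judged then, once.
The state is a dict: "time_s": time; "qpos": joint angles; "qvel": joint speeds; "effort": joint torques, N m; "ee_pos": TCP position; "ee_rot": TCP orientation; "force": force on the tool from outside, world axes, zero at the start; "torque": the same for the moment, N m; "gripper_width": finger opening in mm; "gripper_force": force on a finger pad.
Only numpy, scipy, OpenCV 4.12 (cv2) and the standard library are available. Lean on these libraries where they do the work, as an engineer would, in place of code of your own. Each camera call takes 0.05 s, during which the arm holds its last target. There are 200 camera calls.

## Working session

There is one attempt and no reset: what is moved stays moved. The work goes in short steps, Python scripts to look and compute and a tool call to move; the robot and the scene stay as the last step left them, time stands still between calls to the robot, and variables do not carry over. Pictures are saved under pics/ and viewed, at most 10 in all, crops included, and the job is handed in when it is done.

Besides the shell and the picture viewer there is one more tool, called after "Emit:" as a command line: name --argument value ..., lists and objects as JSON in quotes. arm_command: Moves the arm, as the interface text tells. Its arguments: {"type":"object","properties":{"rows":{"type":"array"},"squeeze":{"type":"number"}},"required":["rows"]}

```bash
mkdir -p pics; cat > h.py <<'E'
import numpy as np, cv2
from workcell import env
from scipy.spatial.transform import Rotation as Ro
def grab(name):
    s=env.state(); f=env.grab_frame(name)
    f['f']=192/np.tan(np.radians(f['fov_y']/2))
    if 'R' in f: f['Rw']=np.array(f['R']).T; f['o']=-f['Rw']@np.array(f['t'])
    else:
        R=Ro.from_euler('xyz',s['ee_rot'],degrees=True).as_matrix(); T=np.array(f['T_tool_cam'])
        f['Rw']=R@T[:3,:3]; f['o']=R@T[:3,3]+np.array(s['ee_pos'])
    return f
def ray(f,u,v,z):
    d=f['Rw']@np.array([(u-f['cx'])/f['f'],(v-f['cy'])/f['f'],1.])
    return f['o']+d*(z-f['o'][2])/d[2]
def pts(f):
    v,u=np.mgrid[:384,:512]; Z=f['z_map']
    c=np.stack([(u-f['cx'])/f['f']*Z,(v-f['cy'])/f['f']*Z,Z],-1)
    return c@f['Rw'].T+f['o']
def proj(f,X):
    c=f['Rw'].T@(np.array(X)-f['o']); return c[:2]/c[2]*f['f']+[f['cx'],f['cy']]
E
python3 - <<'E'
from h import *
print(env.state())
for n in('scene','side'):
    f=grab(n); print(n,f['o'],f['f'],f['Rw'][:,2]); cv2.imwrite(f'pics/{n}.png',f['img'])
a=[cv2.imread(f'pics/{n}.png') for n in('scene','side')]
for n,i in zip('ab',a): cv2.imwrite(f'pics/{n}.png',cv2.resize(i,(800,600)))
E
```

```text
{'time_s': 0.0, 'qpos': array([-7.81520792e+01,  1.83522004e+01,  8.97079667e+01, -8.10577971e-04,
        7.20432549e+01, -1.14578190e+00]), 'qvel': array([-0.12915853, -0.02919255,  0.05456693,  0.0906183 ,  0.04053506,
        0.04005357]), 'effort': array([ 9.79617471e-04, -4.12456262e+01, -2.31968611e+01,  7.29539269e-02,
        4.57691553e-02, -1.24837643e-04]), 'ee_pos': array([ 129.17703477, -559.77276281,  213.10410194]), 'ee_rot': array([-1.79896583e+02, -1.29757162e-03,  1.29939521e+01]), 'force': array([-0.4217973 ,  0.57599764,  0.1969279 ]), 'torque': array([ 0.02511463,  0.00846049, -0.0011817 ]), 'gripper_force': 0.0, 'gripper_width': 91.01713318888832}
scene [848.71714851 643.07180822 789.48589013] 388.07314597994247 [-0.32639543 -0.61546356 -0.71740548]
side [273.12126975 764.39336846 851.92202719] 388.5891501285427 [ 0.20250491 -0.68658672 -0.69827677]
```

View pics/a.png

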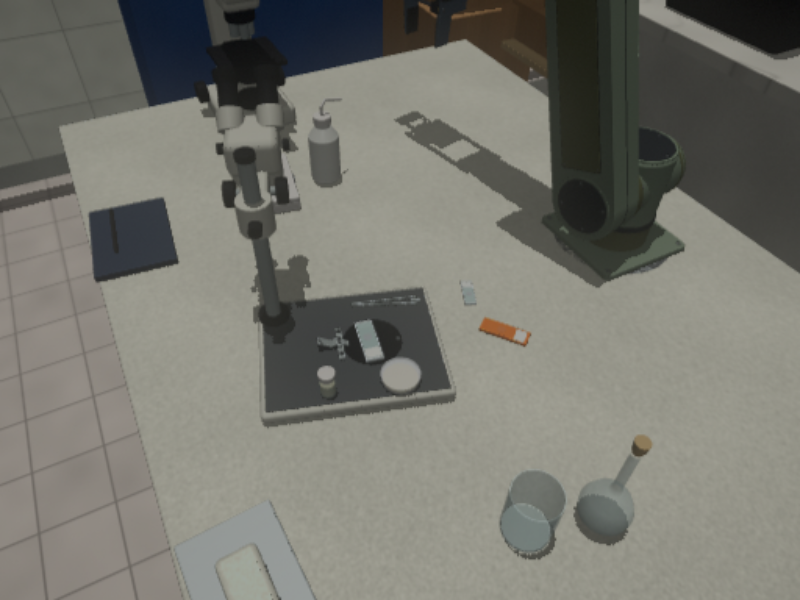

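View pics/b.png

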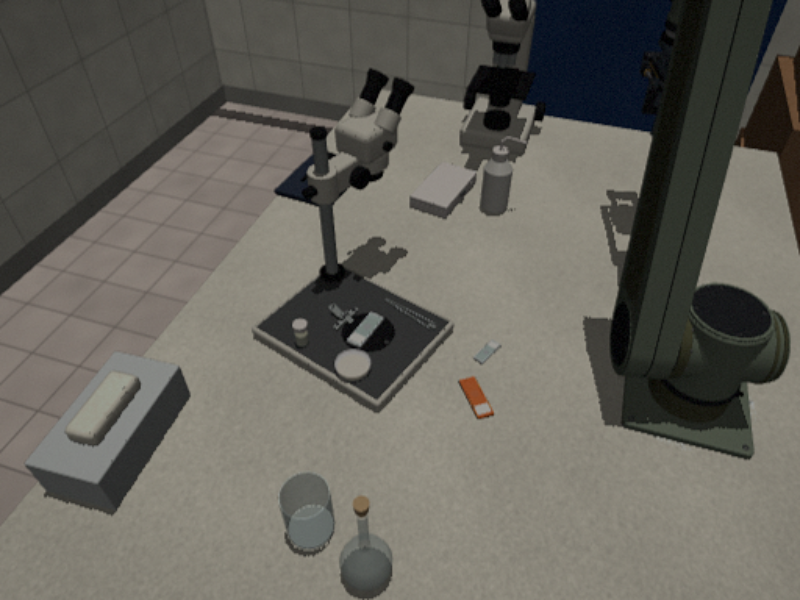

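The scene view (800x600) shows the stage with its corners near (428,290), (450,392) and (263,410). The holder is at (369,340), the clip at (335,343), the vial at (327,380), the dish at (400,375) and the forceps at (388,300). The side view shows the same layout, with the clip at (343,317) and the holder at (366,329). The small pale slide and the orange piece on the bench are decoys.

```bash
python3 - <<'E'
from h import *
for n,P in(('scene',dict(c1=(428,290),c2=(450,392),c3=(263,410),hold=(369,340),clip=(335,343),tip=(320,344),pole=(273,317),vial=(327,392))),('side',dict(c1=(452,325),c2=(378,402),c3=(254,330),hold=(366,329),clip=(343,317),pole=(330,272)))):
    f=grab(n); 
    for k,(u,v) in P.items(): print(n,k,ray(f,u*.64,v*.64,26).round(0))
    p=pts(f); g=f['img'].astype(int); 
    m=(g.max(-1)<75)&(f['z_map']>0)&(abs(p[...,2]-26)<8)
    print(m.sum(),np.median(p[m],0))
E
```

```text
scene c1 [428.  -6.  26.]
scene c2 [508. 202.  26.]
scene c3 [774. 104.  26.]
scene hold [573.  52.  26.]
scene clip [626.  33.  26.]
scene tip [649.  23.  26.]
scene pole [697. -68.  26.]
scene vial [676. 117.  26.]
6737 [608.52013664  40.89364106  26.82299955]
side c1 [425. -10.  26.]
side c2 [497. 199.  26.]
side c3 [770. 118.  26.]
side hold [575.  50.  26.]
side clip [627.  35.  26.]
side pole [700. -76.  26.]
5870 [598.32469562  46.89852381  27.11345085]
```

```bash
python3 - <<'E'
from h import *
H={}
for n in('scene','side'):
    p=pts(grab(n))[::2,::2].reshape(-1,3)
    for x,y,z in p:
        if 200<x<950 and -650<y<250 and 60<z<600:
            k=(int(x//50)*50,int(y//50)*50); H.setdefault(k,[]).append(z)
for k in sorted(H): 
    if len(H[k])>3: print(k,len(H[k]),int(max(H[k])),end='; ')
w=grab('wrist'); print(np.array(w['T_tool_cam']).round(3),w['f'])
E
```

```text
(350, -500) 4 176; (400, -500) 19 183; (400, -450) 155 181; (450, -650) 27 409; (450, -500) 6 154; (450, -450) 70 154; (500, -650) 22 403; (550, -250) 47 379; (550, -200) 9 328; (600, -300) 14 379; (600, -250) 132 381; (600, -200) 244 340; (600, -150) 148 316; (600, -100) 39 264; (650, -300) 20 383; (650, -250) 197 384; (650, -200) 139 329; (650, -150) 157 315; (650, -100) 384 350; (650, -50) 85 272; (650, 100) 53 76; (700, -200) 23 308; (700, -150) 45 268; (700, -100) 155 349; (700, -50) 47 272; [[-2.00000e-03 -9.61000e-01 -2.76000e-01  7.78300e+01]
 [ 1.00000e+00 -2.00000e-03 -1.00000e-03  5.40000e-01]
 [-0.00000e+00 -2.76000e-01  9.61000e-01 -1.70135e+02]
 [ 0.00000e+00  0.00000e+00  0.00000e+00  1.00000e+00]] 269.2763904964862
```

Emit:
arm_command --rows '[{"delta_pos": [25, -25, -15], "roll": -0.5, "jaw": 100}, {"delta_pos": [55, -55, -30], "roll": -1.5, "jaw": 100}, {"delta_pos": [84, -84, -45], "roll": -2.5, "jaw": 100}, {"delta_pos": [113, -113, -50], "roll": -3.5, "jaw": 100}, {"delta_pos": [142, -142, -50], "roll": -4.5, "jaw": 100}, {"delta_pos": [171, -171, -50], "roll": -5.5, "jaw": 100}, {"delta_pos": [200, -200, -50], "roll": -6.5, "jaw": 100}, {"delta_pos": [229, -229, -50], "roll": -7.5, "jaw": 100}, {"delta_pos": [258, -260, -50], "roll": -8.5, "jaw": 100}, {"delta_pos": [285, -290, -50], "roll": -9.5, "jaw": 100}, {"delta_pos": [310, -320, -50], "roll": -10.5, "jaw": 100}, {"delta_pos": [330, -350, -50], "roll": -11.7, "jaw": 100}, {"delta_pos": [350, -380, -50], "roll": -11.7, "jaw": 100}, {"delta_pos": [370, -410, -50], "roll": -11.7, "jaw": 100}, {"delta_pos": [390, -440, -50], "roll": -11.7, "jaw": 100}, {"delta_pos": [415, -470, -50], "roll": -11.7, "jaw": 100}, {"delta_pos": [445, -500, -50], "roll": -11.7, "jaw": 100}, {"delta_pos": [485, -500, -40], "roll": -11.7, "jaw": 100}, {"delta_pos": [520, -500, -40], "roll": -11.7, "jaw": 100}, {"delta_pos": [540, -500, -40], "roll": -11.7, "jaw": 100}]'

```text
time_s: 2.02
ee_pos: [545.8, 50.1, 253.0]
ee_rot: [180.0, -0.0, 71.6]
force: [0.5, 0.7, 0.7]
gripper_width: 91.1
gripper_force: 0.0
```

```bash
python3 - <<'E'
from h import *
f=grab('wrist'); print(env.state()['ee_pos'],f['o'],proj(f,[573,51,30]),proj(f,[620,36,30]))
cv2.imwrite('pics/w1.png',cv2.resize(f['img'],(800,600),interpolation=cv2.INTER_CUBIC)); np.save('w1.npy',f,allow_pickle=True)
E
```

```text
[548.56226406  50.26191416 252.76752867] [570.16802683 123.66947865 423.15008466] [272.79584029 158.72113229] [306.29913102 158.24551035]
```

View pics/w1.png

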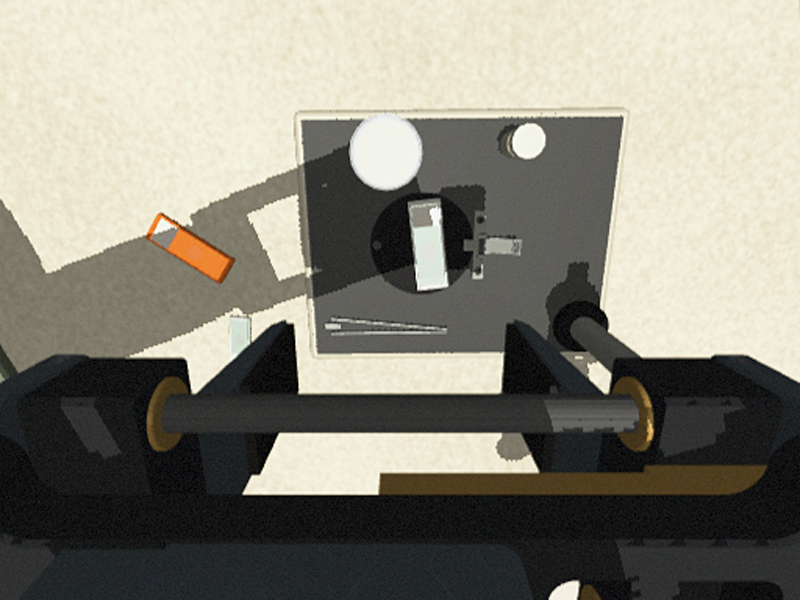

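The wrist view (800x600) shows the holder quad at (409,200), (438,198), (447,288) and (419,292), turned by about 5°. The stop bar spans (478,212) to (478,279), the nose is near (466,245) and the heel tip is near (521,246). The stage is square to the image.

```bash
cat >> h.py <<'E'
def measure(f,c,r=70,thr=150):
    """holder: bright blob with top at z=32 near world point c"""
    p=np.array(proj(f,[c[0],c[1],32])); print('pix',p)
E
python3 - <<'E'
from h import *
f=np.load('w1.npy',allow_pickle=True).item()
img=f['img']; P=pts(f)
q={k:ray(f,u*.64,v*.64,z) for k,(u,v,z) in dict(h1=(409,200,32),h2=(438,198,32),h3=(447,288,32),h4=(419,292,32),b1=(485,211,36),b2=(483,279,36),s1=(479,219,36),s2=(478,271,36),nose=(464,245,31),heel=(521,247,45),e1=(303,118,26),e2=(626,118,26),e3=(604,353,26),e4=(315,353,26)).items()}
for k in q: print(k,q[k].round(1))
ang=lambda a,b:np.degrees(np.arctan2(*(q[b]-q[a])[[1,0]]))
print('stage x',ang('e1','e2'),ang('e4','e3'),'y',ang('e3','e2')-90,ang('e4','e1')-90,'screws',ang('s2','s1')-90,'holder y',ang('h4','h1')-90,ang('h3','h2')-90)
print('hc',sum(q[k] for k in('h1','h2','h3','h4'))/4)
# depth of stage, bar, heel
for (u,v) in [(600,200),(428,245),(478,230),(515,246),(503,246),(466,245)]:
    print((u,v),P[int(v*.64),int(u*.64)].round(1))
E
```

```text
h1 [571.4  98.3  32. ]
h2 [596.9  91.7  32. ]
h3 [580.3   7.9  32. ]
h4 [553.4  12.7  32. ]
b1 [633.6  67.5  36. ]
b2 [615.1   6.7  36. ]
s1 [626.6  62.3  36. ]
s2 [612.7  15.7  36. ]
nose [607.5  42.6  31. ]
heel [654.6  27.4  45. ]
e1 [505.2 194.3  26. ]
e2 [773.9 104.4  26. ]
e3 [ 713. -111.   26.]
e4 [432.5 -17.   26. ]
stage x -18.501789748629353 -18.539439233044238 y -15.776381555540993 -18.980152966667617 screws -16.63489328373967 holder y -11.811691215501327 -11.233002017314746
hc [575.48900502  52.65785805  32.        ]
(600, 200) [738.6  42.   26.1]
(428, 245) [574.5  55.   31.4]
(478, 230) [622.3  53.   32.6]
(515, 246) [649.8  29.9  41.3]
(503, 246) [639.8  32.5  36.6]
(466, 245) [609.4  42.9  29.2]
```

Emit:
arm_command --rows '[{"delta_pos": [3, 10, 10], "roll": 0, "jaw": 100}, {"delta_pos": [6, 20, 35], "roll": 0, "jaw": 100}, {"delta_pos": [9, 30, 65], "roll": 0, "jaw": 100}, {"delta_pos": [12, 40, 95], "roll": 0, "jaw": 100}, {"delta_pos": [12, 42.5, 120], "roll": 0, "jaw": 100}, {"delta_pos": [12, 42.5, 140], "roll": 0, "jaw": 100}, {"delta_pos": [12, 42.5, 150], "roll": 0, "jaw": 100}, {"delta_pos": [12, 42.5, 153], "roll": 0, "jaw": 100}, {"delta_pos": [12, 42.5, 153], "roll": 0, "jaw": 100}, {"delta_pos": [12, 42.5, 153], "roll": 0, "jaw": 100}]'

```text
time_s: 2.9
ee_pos: [587.8, 46.1, 102.2]
ee_rot: [179.9, -0.0, 71.5]
force: [-0.7, 0.4, 0.6]
gripper_width: 91.3
gripper_force: 0.0
```

```bash
python3 - <<'E'
from h import *
s=env.state();f=grab('wrist'); print(s['ee_pos'],s['ee_rot'],s['force'])
cv2.imwrite('pics/w2.png',cv2.resize(f['img'],(800,600),interpolation=cv2.INTER_CUBIC)); np.save('w2.npy',f,allow_pickle=True)
E
```

```text
[587.7949827   46.10705545 102.15745919] [ 1.79880651e+02 -4.21322202e-02  7.14846093e+01] [-0.66814726  0.38736946  0.57369981]
```

View pics/w2.png

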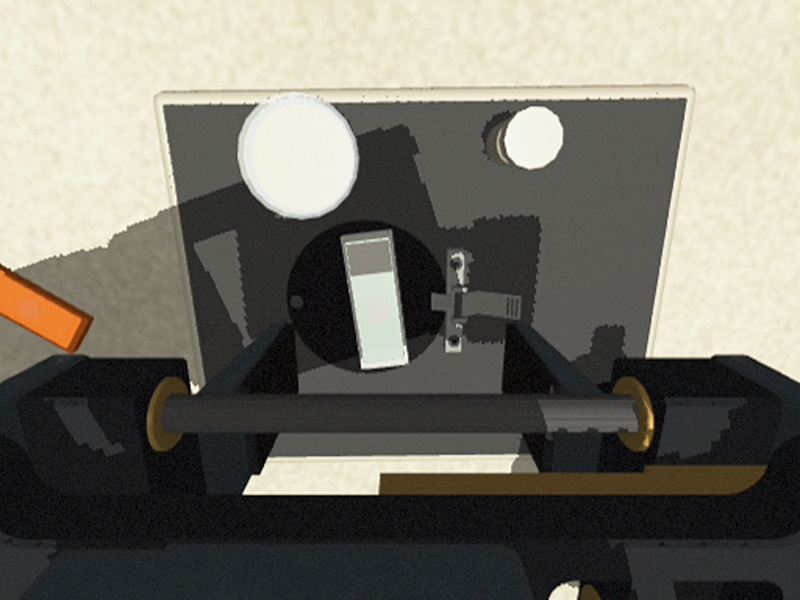

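The closer wrist view shows the holder quad at (341,238), (390,229), (409,366) and (360,370). The bar screws are at (457,264) and (454,341), the nose tip at (431,302), and the heel end at (521,307). The fingertip inner edges are at (297,322) and (505,322).

```bash
python3 - <<'E'
from h import *
s=env.state(); print(s['ee_pos'],s['ee_rot'])
f=np.load('w2.npy',allow_pickle=True).item(); P=pts(f)
ex=np.array([np.cos(np.radians(-18.5)),np.sin(np.radians(-18.5))]); ey=np.array([-ex[1],ex[0]])
q={k:ray(f,u*.64,v*.64,z) for k,(u,v,z) in dict(h1=(341,238,32),h2=(390,229,32),h3=(409,366,32),h4=(360,370,32),s1=(457,264,36),s2=(454,341,36),b1=(446,250,33),b2=(445,352,33),nose=(431,302,31),heel=(521,307,45)).items()}
m=(q['s1']+q['s2'])/2; sf=m[:2]-5*ex; print('sf',sf)
for k in q: d=q[k][:2]-sf; print(k,q[k].round(1),(d@ex).round(1),(d@ey).round(1))
hc=sum(q[k] for k in('h1','h2','h3','h4'))[:2]/4-sf; print('hc',hc@ex,hc@ey)
d=np.array(s['ee_pos'][:2])-sf; print('tcp',d@ex,d@ey)
g=cv2.cvtColor(f['img'],cv2.COLOR_BGR2GRAY)
for y in(480,): pass
# depth-based heights in stand frame
D=(P[...,:2]-sf); X=D@ex; Y=D@ey
for x in range(-12,48,4):
    k=(abs(X-x)<2)&(abs(Y)<5)&(P[...,2]<60); 
    if k.any(): print(x,k.sum(),np.median(P[k][:,2]).round(1),end='; ')
k=(abs(X-90)<20)&(abs(Y-10)<20); print('stage z',np.median(P[k][:,2]))
k=(abs(X+85)<10)&(abs(Y-30)<20); print('stage z',np.median(P[k][:,2]))
E
```

```text
[588.02761748  46.19701099 102.47125114] [ 1.79841613e+02 -5.81550725e-02  7.14885310e+01]
sf [615.57523561  40.5821441 ]
h1 [569.6  96.3  32. ] -61.3 38.2
h2 [597.8  92.2  32. ] -33.2 43.3
h3 [581.3   7.7  32. ] -22.1 -42.1
h4 [551.3  15.   32. ] -52.8 -44.7
s1 [627.9  61.5  36. ] 5.1 23.7
s2 [612.7  16.5  36. ] 4.9 -23.7
b1 [624.5  70.6  33. ] -1.1 31.3
b2 [605.4  10.   33. ] 0.0 -32.2
nose [606.9  42.9  31. ] -9.0 -0.6
heel [654.7  28.1  45. ] 41.0 0.6
hc -42.34892858668322 -1.2945293281950474
tcp -27.905681327239225 -3.416276419409344
-12 40 25.5; -8 48 29.8; -4 50 31.5; 0 51 33.5; 4 51 36.0; 8 47 37.8; 12 41 36.2; 16 41 34.2; 20 45 33.5; 24 51 35.6; 28 57 37.9; 32 59 40.3; 36 62 42.1; 40 41 43.8; 44 13 25.4; stage z 25.31526592606862
stage z 203.42833257700636
```

Emit:
arm_command --rows '[{"delta_pos": [1, 2, 10], "roll": 0, "jaw": 100}, {"delta_pos": [2, 3, 20], "roll": 0, "jaw": 100}, {"delta_pos": [3, 4, 30], "roll": 0, "jaw": 100}, {"delta_pos": [3, 4, 40], "roll": 0, "jaw": 100}, {"delta_pos": [3, 4, 47], "roll": 0, "jaw": 100}, {"delta_pos": [3, 4, 50], "roll": 0, "jaw": 100}, {"delta_pos": [3, 4, 50], "roll": 0, "jaw": 100}, {"delta_pos": [3, 4, 50], "roll": 0, "jaw": 100}, {"delta_pos": [3, 4, 50], "roll": 0, "jaw": 100}]'

```text
time_s: 3.7
ee_pos: [592.3, 47.8, 51.3]
ee_rot: [180.0, -0.0, 71.5]
force: [-0.6, 0.8, -0.5]
gripper_width: 91.1
gripper_force: 0.0
```

```bash
cat > st.py <<'E'
from h import *
sf=np.array([615.6,40.6]); ex=np.array([np.cos(np.radians(-18.5)),np.sin(np.radians(-18.5))]); ey=np.array([-ex[1],ex[0]])
s=env.state(); d=np.array(s['ee_pos'][:2])-sf; x=d@ex; w=s['gripper_width']/2
print(s['time_s'],'tcp',(d@ex).round(1),(d@ey).round(1),s['ee_pos'][2].round(1),'push',(x-w).round(1),'heel',(x+w).round(1),'rot',np.round(s['ee_rot'],2),'F',np.round(s['force'],1),np.round(s['torque'],2),s['gripper_force'])
E
python3 st.py
```

```text
3.7 tcp -24.4 -0.6 51.3 push -70.0 heel 21.2 rot [ 1.7995e+02 -1.0000e-02  7.1490e+01] F [-0.6  0.8 -0.5] [-0.04 -0.06  0.02] 0.0
```

Emit:
arm_command --rows '[{"delta_pos": [0, 1, 3], "roll": 0, "jaw": 100}, {"delta_pos": [0, 1, 6], "roll": 0, "jaw": 100}, {"delta_pos": [0, 1, 9], "roll": 0, "jaw": 100}, {"delta_pos": [0, 1, 12], "roll": 0, "jaw": 100}, {"delta_pos": [0, 1, 15], "roll": 0, "jaw": 100}, {"delta_pos": [0, 1, 17], "roll": 0, "jaw": 100}, {"delta_pos": [0, 1, 19], "roll": 0, "jaw": 100}, {"delta_pos": [0, 1, 20.5], "roll": 0, "jaw": 100}, {"delta_pos": [0, 1, 21.5], "roll": 0, "jaw": 100}, {"delta_pos": [0, 1, 22], "roll": 0, "jaw": 100}, {"delta_pos": [0, 1, 22], "roll": 0, "jaw": 100}, {"delta_pos": [0, 1, 22], "roll": 0, "jaw": 100}]'

```text
time_s: 4.7
ee_pos: [592.1, 47.7, 29.3]
ee_rot: [-179.9, 0.0, 71.5]
force: [-4.0, 0.2, 6.8]
gripper_width: 90.9
gripper_force: 3.4
```

```bash
python3 - <<'E'
import st
from h import *
f=grab('wrist'); np.save('w3.npy',f,allow_pickle=True)
cv2.imwrite('pics/w3.png',cv2.resize(f['img'][100:300,120:390],(800,593),interpolation=cv2.INTER_CUBIC))
E
```

```text
4.7 tcp -24.6 -0.7 29.3 push -70.0 heel 20.9 rot [-1.7992e+02  1.0000e-02  7.1490e+01] F [-4.   0.2  6.8] [0.03 0.35 0.01] 3.3859065260310217
```

View pics/w3.png

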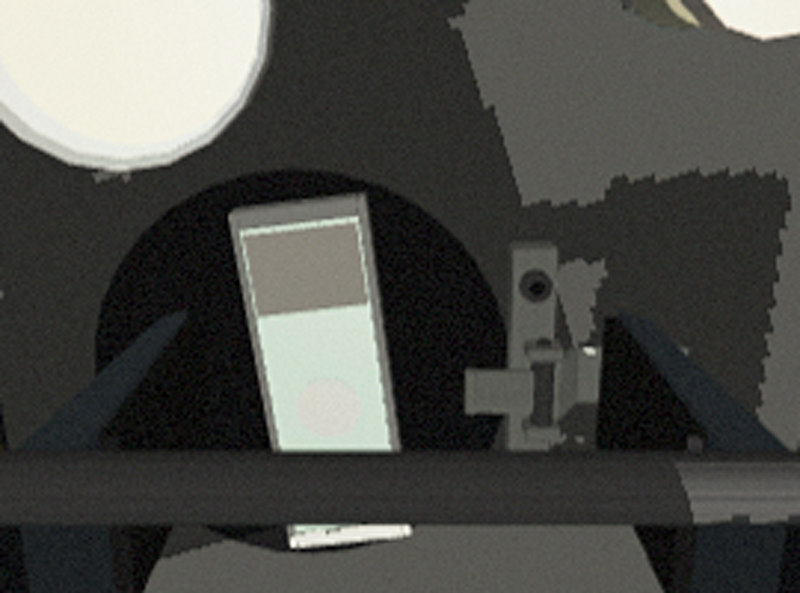

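The crop shows the heel pressed under the right finger and the bar at (535,340). The nose at (465,390) is raised. The holder is still clear, with its rear edge at (235,215) to (290,545) and the pusher finger at (185,315).

Emit:
arm_command --rows '[{"delta_pos": [0, 0, 0.8], "roll": 0, "jaw": 100}, {"delta_pos": [0, 0.5, 0.8], "roll": 0, "jaw": 98}, {"delta_pos": [0, 2, 0.8], "roll": 0, "jaw": 95}, {"delta_pos": [0, 3.5, 0.8], "roll": 0, "jaw": 92}, {"delta_pos": [0, 5, 0.8], "roll": 0, "jaw": 89}, {"delta_pos": [0, 6, 0.8], "roll": 0, "jaw": 86}, {"delta_pos": [0, 7, 0.8], "roll": 0, "jaw": 84}, {"delta_pos": [0, 7, 0.8], "roll": 0, "jaw": 84}]' --squeeze 6

```text
time_s: 5.42
ee_pos: [598.8, 45.4, 28.7]
ee_rot: [-179.9, 0.0, 71.5]
force: [-3.7, 1.1, 7.5]
gripper_width: 76.7
gripper_force: 3.7
```

```bash
python3 - <<'E'
from h import *
import st
from st import sf,ex,ey
f=grab('wrist'); np.save('w4.npy',f,allow_pickle=True)
P=pts(f); D=P[...,:2]-sf; X=D@ex; Y=D@ey
for x in range(-12,20,4):
    k=(abs(X-x)<2)&(abs(Y)<4)&(P[...,2]<60)
    if k.any(): print(x,k.sum(),np.median(P[k][:,2]).round(1),end='; ')
E
```

```text
5.4167 tcp -17.4 -0.7 28.7 push -55.8 heel 20.9 rot [-1.7993e+02  1.0000e-02  7.1480e+01] F [-3.7  1.1  7.5] [-0.02  0.31 -0.07] 3.6844451324304828
-12 80 25.9; -8 85 36.9; -4 90 36.5; 0 83 36.5; 4 71 37.1; 8 64 37.5; 12 48 33.9; 16 57 27.9;
```

Emit:
arm_command --rows '[{"delta_pos": [0, 1, 0.2], "roll": 0, "jaw": 82}, {"delta_pos": [0, 2, 0.2], "roll": 0, "jaw": 80}, {"delta_pos": [0, 3, 0.2], "roll": 0, "jaw": 78}, {"delta_pos": [0, 4, 0.2], "roll": 0, "jaw": 75.5}, {"delta_pos": [0, 5, 0.2], "roll": 0, "jaw": 73}, {"delta_pos": [0, 6, 0.2], "roll": 0, "jaw": 71}, {"delta_pos": [0, 7, 0.2], "roll": 0, "jaw": 69}, {"delta_pos": [0, 8, 0.2], "roll": 0, "jaw": 67}, {"delta_pos": [0, 9, 0.2], "roll": 0, "jaw": 65}, {"delta_pos": [0, 10, 0.2], "roll": 0, "jaw": 63}, {"delta_pos": [0, 10, 0.2], "roll": 0, "jaw": 63}]'

```text
time_s: 6.38
ee_pos: [607.8, 42.4, 28.5]
ee_rot: [-179.9, 0.0, 71.5]
force: [-4.2, 0.8, 8.2]
gripper_width: 57.5
gripper_force: 4.1
```

```bash
python3 - <<'E'
import st
from h import *
f=grab('wrist'); np.save('w5.npy',f,allow_pickle=True)
cv2.imwrite('pics/w5.png',cv2.resize(f['img'][100:300,120:390],(800,593),interpolation=cv2.INTER_CUBIC))
E
```

```text
6.3833 tcp -7.9 -0.8 28.5 push -36.7 heel 20.8 rot [-1.7987e+02  2.0000e-02  7.1490e+01] F [-4.2  0.8  8.2] [ 0.07  0.53 -0.01] 4.078716892981902
```

View pics/w5.png

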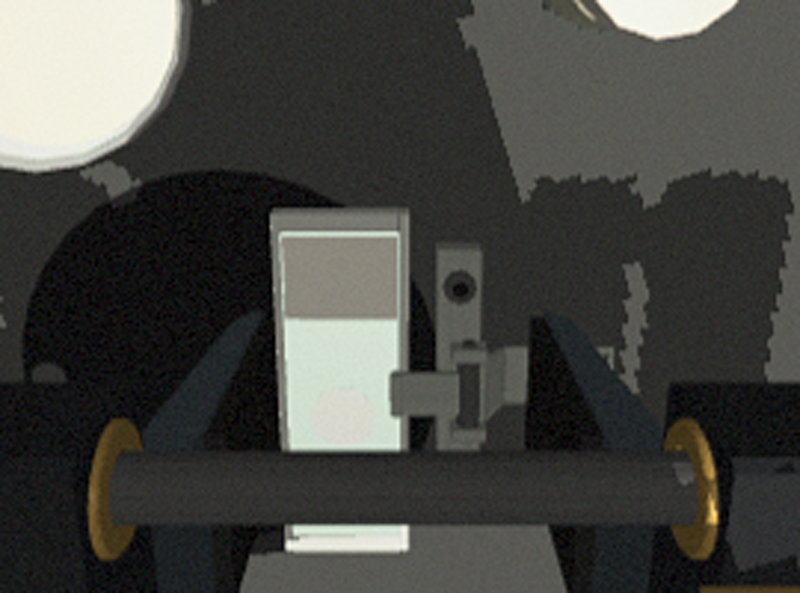

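The holder is now square, with its leading edge just under the raised nose at (400,393). About 6 mm remain to the bar at (437,300).

Emit:
arm_command --rows '[{"delta_pos": [0, 1, 0], "roll": 0, "jaw": 61}, {"delta_pos": [0, 2, 0], "roll": 0, "jaw": 59}, {"delta_pos": [0, 2.7, 0], "roll": 0, "jaw": 57.5}, {"delta_pos": [0, 3.3, 0], "roll": 0, "jaw": 56}, {"delta_pos": [0, 3.7, 0], "roll": 0, "jaw": 55}, {"delta_pos": [0, 4, 0], "roll": 0, "jaw": 54}, {"delta_pos": [0, 4, 0], "roll": 0, "jaw": 54}, {"delta_pos": [0, 4, 0], "roll": 0, "jaw": 54}]'

```text
time_s: 7.1
ee_pos: [610.6, 41.3, 28.4]
ee_rot: [-179.8, 0.1, 71.5]
force: [-5.6, 1.3, 9.3]
gripper_width: 50.7
gripper_force: 7.0
```

```bash
python3 - <<'E'
import st
from h import *
f=grab('wrist'); np.save('w6.npy',f,allow_pickle=True)
cv2.imwrite('pics/w6.png',cv2.resize(f['img'][100:300,120:390],(800,593),interpolation=cv2.INTER_CUBIC))
E
```

```text
7.1 tcp -4.9 -0.9 28.4 push -30.3 heel 20.4 rot [-1.7975e+02  5.0000e-02  7.1510e+01] F [-5.6  1.3  9.3] [0.28 0.94 0.2 ] 7.000798651424702
```

View pics/w6.png

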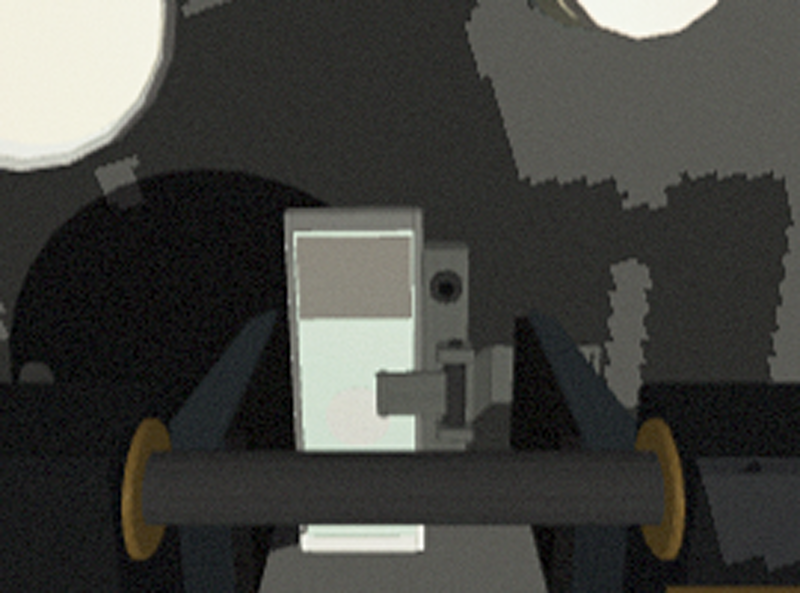

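The holder's edge meets the bar's front face along its visible length at (422,220–450). The nose lies over it at (380,393), and the jaw stalled at 50.7 mm, so the holder is home. Next I back the pusher off a little with the heel still down, then lift.

Emit:
arm_command --rows '[{"delta_pos": [0, 0, 0], "roll": 0, "jaw": 57}, {"delta_pos": [0, -0.5, 0], "roll": 0, "jaw": 60}, {"delta_pos": [0, -1, 0], "roll": 0, "jaw": 60}, {"delta_pos": [0, -1, 0], "roll": 0, "jaw": 60}, {"delta_pos": [0, -1, -1.5], "roll": 0, "jaw": 60}, {"delta_pos": [0, -1, -3], "roll": 0, "jaw": 60}, {"delta_pos": [0, -1, -4.5], "roll": 0, "jaw": 60}, {"delta_pos": [0, -1, -6], "roll": 0, "jaw": 60}, {"delta_pos": [0, -1, -8], "roll": 0, "jaw": 60}, {"delta_pos": [0, -1, -11], "roll": 0, "jaw": 60}, {"delta_pos": [0, -1, -15], "roll": 0, "jaw": 60}, {"delta_pos": [0, -1, -22], "roll": 0, "jaw": 60}, {"delta_pos": [0, -1, -35], "roll": 0, "jaw": 60}, {"delta_pos": [0, -1, -55], "roll": 0, "jaw": 60}, {"delta_pos": [0, -1, -80], "roll": 0, "jaw": 60}, {"delta_pos": [0, -1, -105], "roll": 0, "jaw": 60}, {"delta_pos": [0, -1, -120], "roll": 0, "jaw": 60}, {"delta_pos": [0, -1, -120], "roll": 0, "jaw": 60}, {"delta_pos": [0, -1, -120], "roll": 0, "jaw": 60}]'

```text
time_s: 8.73
ee_pos: [612.2, 41.1, 148.8]
ee_rot: [179.9, -0.0, 71.5]
force: [-0.9, -0.5, -0.5]
gripper_width: 54.5
gripper_force: 0.0
```

```bash
python3 - <<'E'
from h import *
import st
from st import sf,ex,ey
f=grab('wrist'); np.save('w7.npy',f,allow_pickle=True)
P=pts(f); D=P[...,:2]-sf; X=D@ex; Y=D@ey
for x in range(-32,44,4):
    k=(abs(X-x)<2)&(abs(Y)<4)&(P[...,2]<60)
    if k.any(): print(x,np.median(P[k][:,2]).round(1),end='; ')
cv2.imwrite('pics/w7.png',cv2.resize(f['img'][80:280,120:390],(800,593),interpolation=cv2.INTER_CUBIC))
E
```

```text
8.7333 tcp -3.4 -0.6 148.8 push -30.7 heel 23.9 rot [ 1.7989e+02 -4.0000e-02  7.1490e+01] F [-0.9 -0.5 -0.5] [-0.02  0.   -0.03] 0.0
-32 26.1; -28 31.1; -24 30.8; -20 31.1; -16 31.3; -12 31.3; -8 33.9; -4 34.3; 0 35.0; 4 36.8; 8 37.3; 12 35.2; 16 31.1; 20 30.2; 24 31.6; 28 32.0; 32 33.3; 36 34.2; 40 34.9;
```

View pics/w7.png

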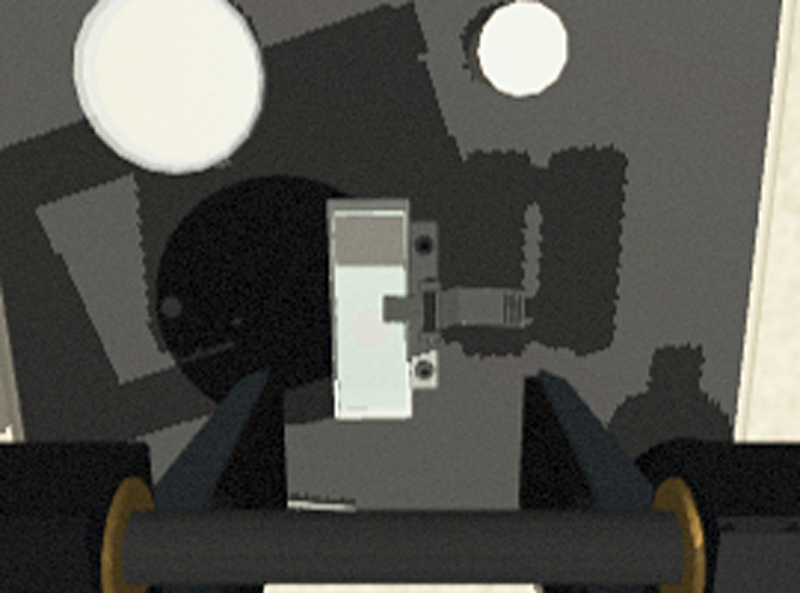

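The holder lies flush along the bar, with its edge at (410,200–417). The nose rests on it midway at (393,308), the heel is up, and the hand is clear.

```bash
python3 -c "
from workcell import env
print(env.job_done())"
```

```text
the job is handed in; nothing more can be done
None
```

The holder is home against the stop bar with the clip's nose resting on it about midway along. The hand is clear, and the job was handed in at about 9 s of robot time; the hand-in returned no verdict.

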